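Index the wardrobe carousel against its stop and load the empty well

TASK

Push the little carousel round anticlockwise (seen from above) by the steel post on its spoke until the spoke rests against the rubber tip of the stop, and keep it pressed there gently for about a second without forcing the stop. Then let go, leaving it against the stop, and lower the hair tie case upright into the carousel's empty well, setting it down rather than dropping it. Leave everything else where it is and the carousel still resting against the stop.

Things in the scene. Friction and masses are not known exactly. Their poses are not given: they have to be found in the camera images.
- axis (a point): Carousel's turning axis at its tray's upper face, 20 mm above the shelf; x points along the spoke, z up. A round wooden tray, 230 mm across, 6 mm thick, turns freely (bearing friction 1 to 2 N at the post) and stays where left. One wooden spoke, 16 mm wide, top 30 mm above the shelf, runs out to 154 mm from the axis. Three jars and flasks up to 65 mm tall are fixed on the tray
- post (a point): Half-way up the round upright steel post on the spoke, 125 mm from the axis: 16 mm diameter, from 30 to 85 mm above the shelf (this point 57.5 mm). Push it sideways with shut fingers; at the start it is about 0.45 to 1.45 rad clockwise of where the spoke meets the stop. The spoke leaves the space above 32 mm free on both sides of the post, up to the stop
- spoke_face (a point): Point on the upright leading (anticlockwise) side face of the spoke that meets the stop's rubber tip: 143 mm from the axis, 24 mm above the shelf, 8 mm off the spoke's middle line. The rubber gives about 1 mm at 10 N; pressed with more than 13 N the stop clip would be pushed off its seat, so a push of 6 to 9 N on the post is a good gentle press
- stop: The stop: a steel spring clip, 30 x 24 mm, top 54 mm above the shelf, on the tongue of the carousel's fixed foot; origin mid underside, 8 mm above the shelf. Its -y axis points at the coming spoke, along a set screw with a round rubber tip 12 mm across. The screw is set differently each time and not measured: the tip's front is 38 to 74 mm from the origin along -y, so the meeting must be felt
- well (a point): Centre of the floor of the empty round well in the tray, 68 mm from the axis, 20 mm above the shelf: 54 mm inside diameter, rim wall 4 mm thick and 10 mm high. Nothing else stands within 70 mm of its centre but a flat 8 mm high hub cap on the axis; it turns with the carousel (200 degrees anticlockwise from the spoke)
- case_mid (a point): Centre, half-way up, of the hair tie case: a loose upright round case of hard silicone, plain pink, 44 mm in diameter and 44 mm high, 60 g, z up; it stands on the shelf to the left of the carousel, in any one of three places shared with the tin and the cream jar, with 45 mm free around it
- tin: bystander: flat round metal tin, 68 mm diameter, 22 mm high, origin under its centre. (Further back, behind the carousel, from about 780 mm ahead of the robot, stands a fixed clear acrylic two-tier organiser, 142 mm high, with a hairbrush, a nail clipper and a mirror case lying on its upper tray: also to be left alone)
- cream: bystander: cream jar, 56 mm diameter, 50 mm high, origin under its centre
- comb: bystander: comb 160 mm long lying on the shelf to the right
- scent: bystander: glass scent bottle, 85 mm high, on the shelf to the right
Not all that is in view belongs to the job. What is shaped like the part that bears case_mid but orange or purple is not meant.

How it is judged:
By the outcome, as a careful person would: the job done as asked, in the order asked, and still so for the second after the job is handed in, with the robot touching nothing.
It also fails if it takes over 72 s, if anything falls off the work surface, if the arm or the gripper's body presses on something with over 40 N, if the wrist force passes 120 N, or if a joint passes its speed limit or range.

ROBOT

A 7-joint arm with a two-finger parallel gripper is mounted at the origin on the work surface. World frame = base frame: x ahead of the robot, y to its left, z up, the work surface at z = 0. Lengths are in m, angles in rad, forces in N, time in s.
With the tool pointing down it reaches from about 0.4 to 0.9 m from the base axis. Payload 5.6 kg.
Tool frame: the origin (TCP) lies midway between the tips of the shut fingers; the grasp point (between the pads) lies behind it (bot.grip_point_offset is the y of the grasp point in the tool frame, in m); y points along the fingers, z is the direction in which the jaws open and shut, and the axes are right-handed (so a half turn about y gives the same grasp; the last joint's range is limited). The gripper opens to 92 mm and grips with 3 to 60 N. Pads are 20 mm wide; open, the fingers measure 128 mm over their backs; the gripper's body (75 mm by 189 mm) begins 69 mm behind the grasp point.
Start: joints at [1.11, 0.468, -0.012, 1.603, 0.006, 1.071, -0.056], TCP at [0.264, -0.594, 0.215] pointing down, gripper open.
Joint ranges: [-2.53, 2.53], [-0.31, 2.02], [-1.57, 1.55], [0.28, 2.44], [-1.29, 4.43], [0.15, 1.84], [-2.92, 2.92]. Speed limits (rad/s): [2.57, 2.57, 3.14, 3.14, 3.14, 3.14, 3.14].

INTERFACE

Orientations are given as a unit quaternion [x, y, z, w].
In Python, from rig import bot gives the robot as it stands.
- The arm moves only by the tool apply_moves, never from a script. Its argument "targets" is a list of rows, each a list of 2 entries, a list of its own where there are three numbers: the shift along the world's x, y, z in cm, then the turn, a rotation vector about the world's x, y, z in degrees. A call has 1 to 12 rows; each row shifts and turns the commanded pose from where the row before left it; what a row does not reach is not made up. A row lasts 1/12 s, in which the tool goes at most 41.7 mm and 7.16 degrees, less where a joint would pass 70% of its speed; a pose out of reach is approached as far as the arm can. A call is refused whole if a number of a shift passes 4.17 or a number of a turn 7.16, either way. A call with a gripper value outside its range is refused whole. "fingers" is the finger opening in cm, from 0 to 9.19, set as the call begins (left out, the last holds). The fingers move at their own pace and stop on an object; "newtons" is the grip in N (left out, the last holds). Time passes only in rows, so rows that do not move let the fingers close. It gives the time, the measured TCP pose, the force and the opening at its end, in the units of the state.
- bot.state(): the state, without advancing time (a new reading comes with each control period).
- bot.camera(name): name is "side" or "top" or "wrist"; returns a dict with "img" (400x640x3 uint8, blue, green, red), "intrinsics" (3x3 intrinsics, pixels), "extrinsics" (4x4, takes a point from camera to world coordinates); the wrist camera has in their place "tool_from_camera" (4x4, takes a point from camera to tool coordinates, whose origin is the TCP and whose axes are the tool frame's). Camera axes: x right, y down, z forward; pixel columns grow to the right and rows downward; lengths in m; the calibration is good to about 2 mm. A picture is of the moment at which its call begins: read the wrist's pose just before it. There is no depth.
- bot.hand_in(): hands the job in, once; it reports no verdict.
The state is a dict: "time_s": time; "joints": joint angles; "dq": joint speeds; "joint_efforts": joint torques, N m; "ee_pos": TCP position; "tool_rot": TCP orientation; "ft_force": force on the tool from outside, world axes, zero at the start; "torque": the same for the moment, N m; "finger_gap": finger opening in m.
Only numpy, scipy, OpenCV 4.12 (cv2) and the standard library are available. Lean on these libraries where they do the work, as an engineer would, in place of code of your own. Each camera call takes 0.05 s, during which the arm holds its last target. There are 200 camera calls.

## Working session

There is one attempt and no reset: what is moved stays moved. The work goes in short steps, Python scripts to look and compute and a tool call to move; the robot and the scene stay as the last step left them, time stands still between calls to the robot, and variables do not carry over. Pictures are saved under pics/ and viewed, about 8 in all and at most 12, crops included, and the job is handed in when it is done.

Besides the shell and the picture viewer there is one more tool, called after ">>>" as name(argument=value, ...), one argument or row to a line, values as JSON. apply_moves: Moves the arm, as the interface text tells. Its arguments: {"type":"object","properties":{"targets":{"type":"array","items":{"type":"array"}},"fingers":{"type":"number"},"newtons":{"type":"number"}},"required":["targets"]}

```bash
ls; mkdir -p pics; cat > h.py <<'E'
import numpy as np, cv2
from rig import bot
from scipy.spatial.transform import Rotation as R
def cam(n):
    s=bot.state(); c=bot.camera(n)
    if n=='wrist':
        T=np.eye(4); T[:3,:3]=R.from_quat(s['tool_rot']).as_matrix(); T[:3,3]=s['ee_pos']
        c['extrinsics']=T@np.array(c['tool_from_camera'])
    return np.array(c['img']),np.array(c['intrinsics']),np.array(c['extrinsics'])
def ray(K,E,p):
    d=E[:3,:3]@np.linalg.solve(K,[p[0],p[1],1.]); return E[:3,3],d/np.linalg.norm(d)
def onz(K,E,p,z):
    o,d=ray(K,E,p); return o+d*(z-o[2])/d[2]
def proj(K,E,P):
    q=K@(np.linalg.inv(E)@np.append(P,1))[:3]; return q[:2]/q[2]
def tri(rs):
    A=0;b=0
    for o,d in rs:
        M=np.eye(3)-np.outer(d,d); A=A+M; b=b+M@o
    return np.linalg.solve(A,b)
E
python3 - <<'E'
from h import *
s=bot.state(); print({k:np.round(v,3) for k,v in s.items()}, bot.grip_point_offset)
for n in('top','side'):
    i,K,E=cam(n); cv2.imwrite(f'pics/{n}0.png',i); np.savez(f'{n}0.npz',i=i,K=K,E=E); print(n,K.round(1),E.round(3))
E
```

```text
pics
{'time_s': np.float64(0.0), 'joints': array([ 1.11 ,  0.468, -0.012,  1.604,  0.006,  1.071, -0.056]), 'dq': array([-0.002,  0.001,  0.001,  0.   , -0.002,  0.001,  0.   ]), 'joint_efforts': array([ 1.0000e-03, -5.2057e+01, -1.2000e-02, -2.4375e+01, -5.7000e-02,
        1.7000e-02,  0.0000e+00]), 'ee_pos': array([ 0.263, -0.594,  0.214]), 'tool_rot': array([-0.147,  0.692, -0.691,  0.146]), 'ft_force': array([ 0.958, -0.86 , -0.691]), 'torque': array([ 0.008, -0.   ,  0.019]), 'finger_gap': np.float64(0.092)} -0.0187
top [[361.2   0.  319.2]
 [  0.  361.2 198.1]
 [  0.    0.    1. ]] [[-0.021 -0.998  0.058  0.486]
 [-0.999  0.019 -0.03   0.005]
 [ 0.029 -0.058 -0.998  0.938]
 [ 0.     0.     0.     1.   ]]
side [[384.9   0.  318.8]
 [  0.  384.9 202.4]
 [  0.    0.    1. ]] [[ 0.971 -0.159  0.18   0.357]
 [-0.24  -0.668  0.705 -0.721]
 [ 0.008 -0.727 -0.686  0.767]
 [ 0.     0.     0.     1.   ]]
```

View pics/top0.png

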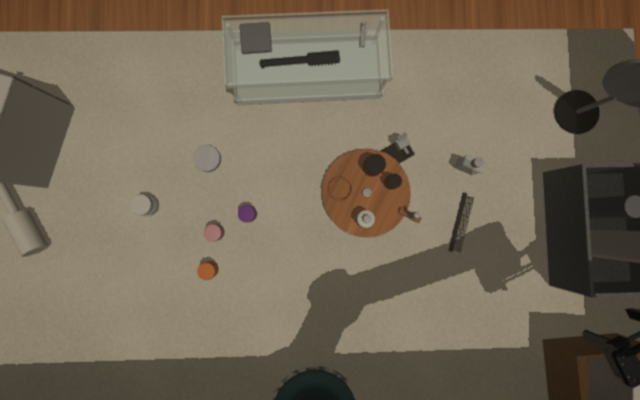

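View pics/side0.png

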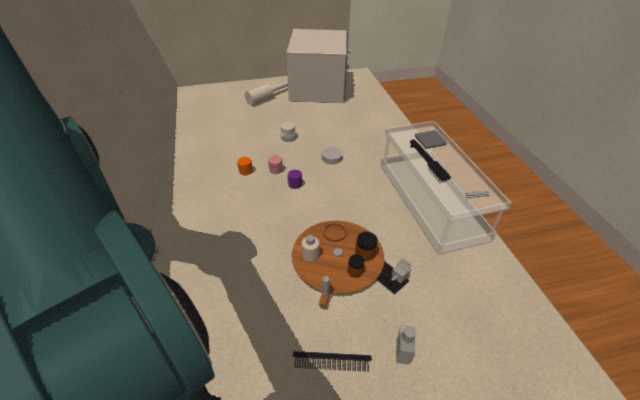

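Top view: candidates for the case are pink (213,232), orange (207,270) and purple (247,213). I choose pink by the description. Carousel hub is at (367,192), post about (415,214), stop (402,145). Next: an enlarged crop of both views.

```bash
python3 - <<'E'
from h import *
t=np.load('top0.npz'); s=np.load('side0.npz')
a=cv2.resize(t['i'][130:245,315:435],None,fx=5,fy=5,interpolation=cv2.INTER_CUBIC)[:575,:400*2]
b=cv2.resize(s['i'][215:315,285:420],None,fx=5,fy=5,interpolation=cv2.INTER_CUBIC)
cv2.imwrite('pics/ct.png',a); cv2.imwrite('pics/cs.png',b)
# pink masks
for n,d in(('top',t),('side',s)):
    hsv=cv2.cvtColor(d['i'],cv2.COLOR_BGR2HSV); h,S,v=cv2.split(hsv)
    m=(((h>165)|(h<6))&(S>60)&(v>80)).astype(np.uint8)
    N,l,st,c=cv2.connectedComponentsWithStats(m)
    print(n,[(st[k].tolist(),c[k].round(1).tolist()) for k in range(1,N) if st[k][4]>40])
    w=(((h>5)&(h<16))&(S>110)).astype(np.uint8)
    N,l,st,c=cv2.connectedComponentsWithStats(w)
    print('wood',[(st[k].tolist(),c[k].round(1).tolist()) for k in range(1,N) if st[k][4]>40])
for z in(0,.022,.044): print(z,onz(t['K'],t['E'],(213,232),z).round(3), onz(s['K'],s['E'],(275.5,165),z).round(3))
print('hub',tri([ray(t['K'],t['E'],(367,192)),ray(s['K'],s['E'],(338,252))]),onz(t['K'],t['E'],(367,192),.028))
E
```

```text
top [([204, 224, 19, 17, 238], [212.6, 232.0])]
wood [([0, 0, 640, 59, 16243], [319.1, 13.6]), ([322, 149, 88, 88, 5305], [364.6, 192.9]), ([197, 261, 21, 19, 301], [207.2, 270.1]), ([544, 337, 61, 63, 1944], [570.4, 368.6])]
side [([269, 155, 14, 19, 208], [275.2, 164.1])]
wood [([380, 76, 260, 324, 21299], [545.2, 236.7]), ([237, 156, 16, 19, 238], [244.5, 165.4]), ([483, 212, 15, 14, 115], [490.7, 217.3]), ([292, 221, 93, 73, 4302], [338.0, 258.2]), ([319, 294, 10, 14, 95], [323.5, 300.4])]
0 [0.459 0.251 0.   ] [0.464 0.27  0.   ]
0.022 [0.46  0.245 0.022] [0.461 0.242 0.022]
0.044 [0.46  0.239 0.044] [0.458 0.213 0.044]
hub [ 0.55331038 -0.14486857  0.02705341] [ 0.55224629 -0.14449224  0.028     ]
```

View pics/ct.png

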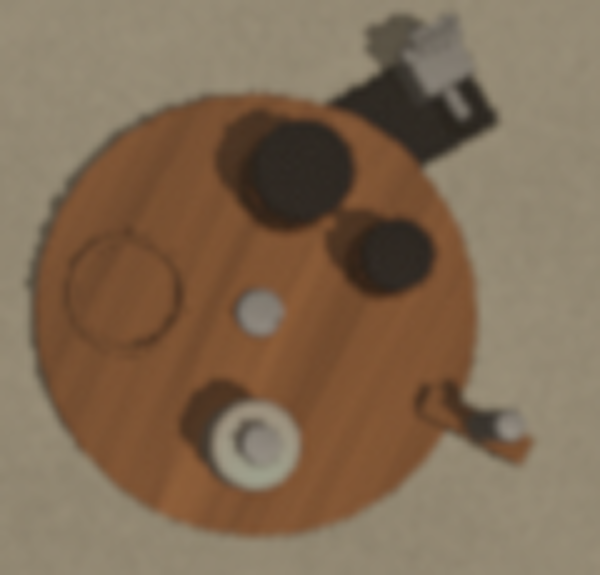

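View pics/cs.png

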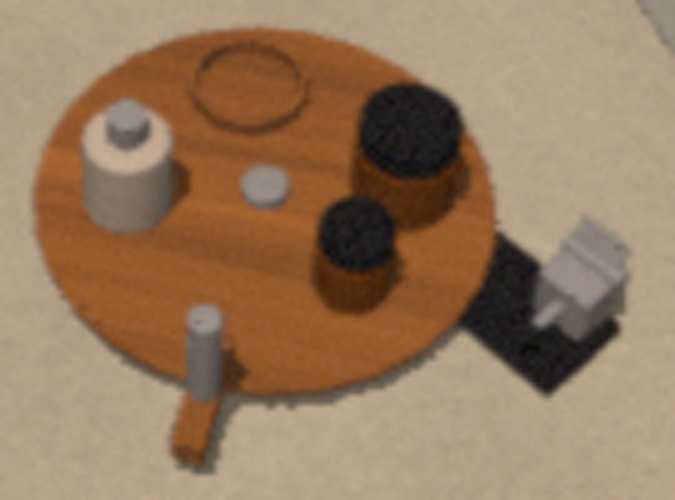

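Crops: post top at top-view px (416.8,215.2) and side (326,278.6). Well rim at (339.8,188.6) top and (334.8,231.4) side. The clip is on the dark tongue, with its screw pointing at the spoke and the black rubber tip hidden against the black tongue.

```bash
python3 - <<'E'
from h import *
t=np.load('top0.npz'); s=np.load('side0.npz')
T=lambda x,y:ray(t['K'],t['E'],(x,y)); S=lambda x,y:ray(s['K'],s['E'],(x,y))
hub=tri([T(367,192),S(338,252)])
post=tri([T(416.8,215.2),S(326,278.6)])
well=tri([T(339.8,188.6),S(334.8,231.4)])
# clip top
clip=tri([T(315+438/5,130+45/5),S(285+590/5,215+250/5)])
scr_t=onz(t['K'],t['E'],(315+462/5,130+105/5),.024); scr_s=onz(s['K'],s['E'],(285+540/5,215+322/5),.024)
for n,v in dict(hub=hub,post=post,well=well,clip=clip).items():
    d=v-hub; print(n,v.round(4),np.hypot(*d[:2]).round(4),np.degrees(np.arctan2(d[1],d[0])).round(1))
for v in (scr_t,scr_s): d=v-hub; print('screw',v.round(4),np.hypot(*d[:2]).round(4),np.degrees(np.arctan2(d[1],d[0])).round(1))
print('case',tri([T(212.6,232),S(275.2,164.1)]), 'top', onz(t['K'],t['E'],(211.5,231.5),.044))
for n,p in dict(tin=(207,158),cream=(143,204),purple=(247,213),orange=(207,270)).items(): print(n,onz(t['K'],t['E'],p,.03).round(3))
st=bot.state(); M=R.from_quat(st['tool_rot']).as_matrix(); print(M.round(3))
E
```

```text
hub [ 0.5533 -0.1449  0.0271] 0.0 0.0
post [ 0.4923 -0.2532  0.0841] 0.1244 -119.4
well [ 0.5639 -0.076   0.026 ] 0.0696 81.3
clip [ 0.6834 -0.2348  0.0493] 0.1581 -34.7
screw [ 0.6564 -0.2527  0.024 ] 0.1491 -46.3
screw [ 0.657  -0.2511  0.024 ] 0.1485 -45.7
case [0.46031763 0.24582425 0.02272464] top [0.46145798 0.24301892 0.044     ]
tin [0.645 0.257 0.03 ]
cream [0.533 0.415 0.03 ]
purple [0.505 0.159 0.03 ]
orange [0.367 0.258 0.03 ]
[[-0.914 -0.001  0.406]
 [-0.406  0.001 -0.914]
 [ 0.    -1.    -0.002]]
```

>>> apply_moves(
  targets=[
    [[1.5,2.9,0],[0,0,-4.45]],
    [[1.5,2.9,0],[0,0,-4.45]],
    [[1.5,2.9,0],[0,0,-4.45]],
    [[1.5,2.9,0],[0,0,-4.45]],
    [[1.5,2.9,0],[0,0,-4.45]],
    [[1.5,2.9,0],[0,0,-4.45]],
    [[1.5,2.9,0],[0,0,-4.45]],
    [[1.5,2.9,0],[0,0,-4.45]],
    [[1.5,2.9,0],[0,0,-4.45]],
    [[1.5,2.9,0],[0,0,-4.45]],
    [[1.5,2.9,0],[0,0,-4.45]],
    [[1.5,2.9,0],[0,0,-4.45]],
  ],
  fingers=0,
  newtons=20,
)

```text
time_s: 1.1
ee_pos: [0.4439, -0.2445, 0.2144]
tool_rot: [0.181, 0.684, -0.683, -0.181]
ft_force: [1.4, -0.7, -0.4]
finger_gap: 0.0142
```

```bash
python3 - <<'E'
from h import *
i,K,E=cam('wrist'); cv2.imwrite('pics/w1.png',i); np.savez('w1.npz',i=i,K=K,E=E)
print(E.round(3)); s=bot.state(); print(R.from_quat(s['tool_rot']).as_matrix().round(3))
for n,P in dict(post=(.4919,-.2538,.085),hub=(.5533,-.1449,.028),well=(.5639,-.076,.02)).items(): print(n,proj(K,E,P).round(1))
E
```

```text
[[-0.494 -0.837 -0.234  0.51 ]
 [-0.869  0.476  0.134 -0.282]
 [-0.     0.27  -0.963  0.384]
 [ 0.     0.     0.     1.   ]]
[[-0.871  0.001 -0.491]
 [ 0.491  0.004 -0.871]
 [ 0.001 -1.    -0.004]]
post [300.7 127.6]
hub [179.  122.4]
well [122.2 145.9]
```

View pics/w1.png

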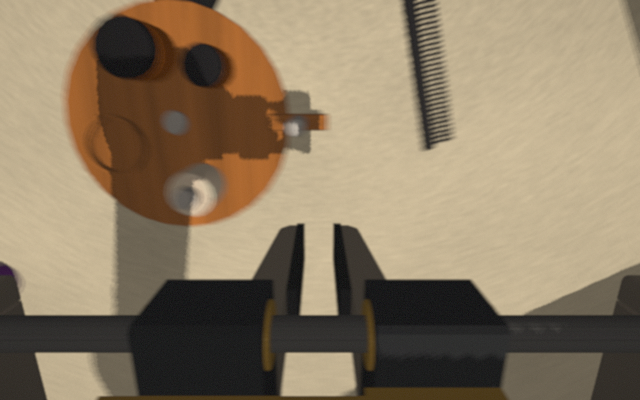

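Wrist view: post top about (292,127), hub (174,122), a few mm off the prediction, so I'll recheck when the arm is still. The way is clear to descend behind the post.

>>> apply_moves(
  targets=[
    [[0.2,0.2,-2.4],[0,0,0]],
    [[0.2,0.2,-2.4],[0,0,0]],
    [[0.2,0.2,-2.4],[0,0,0]],
    [[0.2,0.2,-2.4],[0,0,0]],
    [[0.2,0.2,-2.4],[0,0,0]],
    [[0,0,-2.4],[0,0,0]],
    [[0,0,-2.2],[0,0,0]],
    [[0,0,0],[0,0,0]],
    [[0,0,0],[0,0,0]],
  ],
)

```text
time_s: 1.9
ee_pos: [0.4527, -0.2358, 0.0478]
tool_rot: [0.179, 0.684, -0.684, -0.181]
ft_force: [-0.3, 0.9, 0.1]
finger_gap: 0.0003
```

```bash
python3 - <<'E'
from h import *
i,K,E=cam('wrist'); cv2.imwrite('pics/w2.png',i); np.savez('w2.npz',i=i,K=K,E=E)
s=bot.state(); print(s['ee_pos'],s['ft_force'],s['finger_gap'])
for n,P in dict(post=(.4919,-.2538,.085),hub=(.5533,-.1449,.028),well=(.5639,-.076,.02)).items(): print(n,proj(K,E,P).round(1))
E
```

```text
[ 0.45377061 -0.23630257  0.04891158] [-0.43265985  0.13932867  1.06707093] 0.000555394033094385
post [310.8 179.2]
hub [ 84.4 153.6]
well [-10.1 192.6]
```

View pics/w2.png

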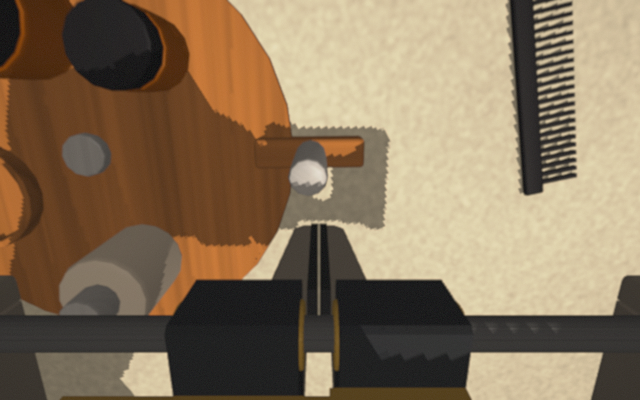

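```bash
cat > arc.py <<'E'
from h import *
H=np.array([.5533,-.1449])
def P(phi,d=.018): 
    a=np.radians(phi); e=np.array([np.cos(a),np.sin(a)]); u=np.array([-e[1],e[0]]); return H+.125*e-d*u
def seq(cur,phis):
    for p in phis:
        q=P(p); print(p,q.round(4),'shift cm',((q-cur)*100).round(2)); cur=q
E
python3 - <<'E'
from arc import *
seq(np.array([.454,-.236]),[-121,-118,-115.5,-113,-110.5,-108,-105.5,-103,-100.5,-98,-95.5,-93,-90.5,-88,-85.5,-83,-80.5,-78,-75.5,-73,-70.5,-68])
t=np.load('w2.npz')
for x,y in[(.6834,-.2348),(.66,-.25)]: print(proj(t['K'],t['E'],(x,y,.05)))
E
```

```text
-121 [ 0.4735 -0.2428] shift cm [ 1.95 -0.68]
-118 [ 0.4787 -0.2468] shift cm [ 0.52 -0.4 ]
-115.5 [ 0.4832 -0.25  ] shift cm [ 0.45 -0.32]
-113 [ 0.4879 -0.2529] shift cm [ 0.46 -0.3 ]
-110.5 [ 0.4927 -0.2557] shift cm [ 0.48 -0.28]
-108 [ 0.4976 -0.2582] shift cm [ 0.49 -0.25]
-105.5 [ 0.5025 -0.2605] shift cm [ 0.5  -0.23]
-103 [ 0.5076 -0.2626] shift cm [ 0.51 -0.21]
-100.5 [ 0.5128 -0.2645] shift cm [ 0.52 -0.19]
-98 [ 0.5181 -0.2662] shift cm [ 0.53 -0.17]
-95.5 [ 0.5234 -0.2676] shift cm [ 0.53 -0.14]
-93 [ 0.5288 -0.2688] shift cm [ 0.54 -0.12]
-90.5 [ 0.5342 -0.2697] shift cm [ 0.54 -0.1 ]
-88 [ 0.5397 -0.2705] shift cm [ 0.55 -0.07]
-85.5 [ 0.5452 -0.2709] shift cm [ 0.55 -0.05]
-83 [ 0.5507 -0.2712] shift cm [ 0.55 -0.02]
-80.5 [ 0.5562 -0.2712] shift cm [0.55 0.  ]
-78 [ 0.5617 -0.2709] shift cm [0.55 0.02]
-75.5 [ 0.5672 -0.2704] shift cm [0.55 0.05]
-73 [ 0.5726 -0.2697] shift cm [0.55 0.07]
-70.5 [ 0.5781 -0.2687] shift cm [0.54 0.1 ]
-68 [ 0.5834 -0.2675] shift cm [0.54 0.12]
[   6.44887452 -264.3151791 ]
[  80.9611438  -218.85561118]
```

>>> apply_moves(
  targets=[
    [[0.7,-0.24,0],[0,0,0]],
    [[0.65,-0.22,0],[0,0,0]],
    [[0.6,-0.22,0],[0,0,0]],
    [[0.26,-0.2,0],[0,0,1]],
    [[0.26,-0.2,0],[0,0,1]],
    [[0.45,-0.32,0],[0,0,2.5]],
    [[0.46,-0.3,0],[0,0,2.5]],
    [[0.48,-0.28,0],[0,0,2.5]],
    [[0.49,-0.25,0],[0,0,2.5]],
    [[0.5,-0.23,0],[0,0,2.5]],
    [[0.51,-0.21,0],[0,0,2.5]],
    [[0,0,0],[0,0,0]],
  ],
)

```text
time_s: 2.95
ee_pos: [0.5081, -0.2633, 0.0487]
tool_rot: [-0.076, -0.703, 0.703, 0.076]
ft_force: [0.2, -0.2, 0.8]
finger_gap: 0.0007
```

```bash
cat > look.py <<'E'
from h import *
import sys
i,K,E=cam('wrist'); f=[]
for k in range(int(sys.argv[1])): f.append(bot.state()['ft_force']); bot.camera('top')
s=bot.state(); print(s['time_s'],s['ee_pos'].round(4) if hasattr(s['ee_pos'],'round') else s['ee_pos'],np.mean(f,0).round(2))
cv2.imwrite(sys.argv[2],i); np.savez(sys.argv[2][:-3]+'npz',i=i,K=K,E=E)
E
python3 look.py 3 pics/w3.png
```

```text
3.15 [ 0.5071 -0.2629  0.0486] [0.15 0.08 0.19]
```

View pics/w3.png

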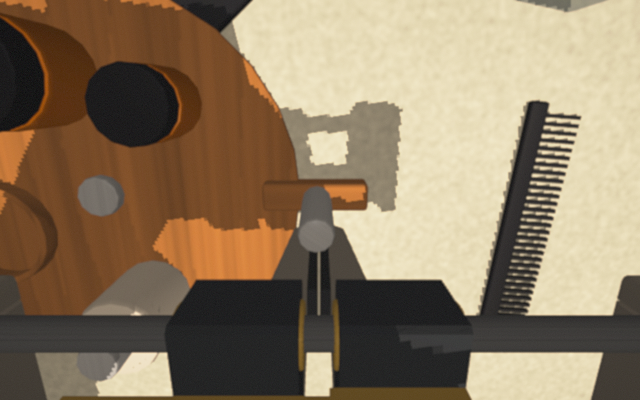

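The post is centred ahead of the finger at (316,235), and the spoke has followed at (315,195). Continuing along the arc.

>>> apply_moves(
  targets=[
    [[0.52,-0.19,0],[0,0,2.5]],
    [[0.53,-0.17,0],[0,0,2.5]],
    [[0.53,-0.14,0],[0,0,2.5]],
    [[0.54,-0.12,0],[0,0,2.5]],
    [[0.54,-0.1,0],[0,0,2.5]],
    [[0.55,-0.07,0],[0,0,2.5]],
    [[0.55,-0.05,0],[0,0,2.5]],
    [[0.55,-0.02,0],[0,0,2.5]],
    [[0.55,0,0],[0,0,2.5]],
    [[0.55,0.02,0],[0,0,2.5]],
    [[0.55,0.05,0],[0,0,2.5]],
    [[0,0,0],[0,0,0]],
  ],
)

```text
time_s: 4.15
ee_pos: [0.5674, -0.2704, 0.0486]
tool_rot: [-0.093, 0.701, -0.701, 0.093]
ft_force: [0.1, 0.7, 1.0]
finger_gap: 0.0003
```

```bash
python3 look.py 2 pics/w4.png; python3 - <<'E'
from arc import *
a=cv2.imread('pics/w4.png'); cv2.imwrite('pics/w4c.png',a)
seq(P(-75.5),[-74,-72.5,-71,-69.5,-68,-67,-66,-65,-64,-63,-62,-61,-60,-59,-58,-57,-56,-55,-54,-53,-52,-51,-50])
E
```

```text
4.3 [ 0.5666 -0.2708  0.0486] [0.1  0.03 0.51]
-74 [ 0.5705 -0.27  ] shift cm [0.33 0.04]
-72.5 [ 0.5737 -0.2695] shift cm [0.33 0.05]
-71 [ 0.577 -0.269] shift cm [0.33 0.06]
-69.5 [ 0.5802 -0.2683] shift cm [0.32 0.07]
-68 [ 0.5834 -0.2675] shift cm [0.32 0.07]
-67 [ 0.5856 -0.267 ] shift cm [0.21 0.05]
-66 [ 0.5877 -0.2664] shift cm [0.21 0.06]
-65 [ 0.5898 -0.2658] shift cm [0.21 0.06]
-64 [ 0.5919 -0.2651] shift cm [0.21 0.07]
-63 [ 0.594  -0.2644] shift cm [0.21 0.07]
-62 [ 0.5961 -0.2637] shift cm [0.21 0.07]
-61 [ 0.5982 -0.263 ] shift cm [0.21 0.08]
-60 [ 0.6002 -0.2622] shift cm [0.21 0.08]
-59 [ 0.6023 -0.2613] shift cm [0.2  0.08]
-58 [ 0.6043 -0.2604] shift cm [0.2  0.09]
-57 [ 0.6063 -0.2595] shift cm [0.2  0.09]
-56 [ 0.6083 -0.2586] shift cm [0.2  0.09]
-55 [ 0.6103 -0.2576] shift cm [0.2 0.1]
-54 [ 0.6122 -0.2566] shift cm [0.2 0.1]
-53 [ 0.6142 -0.2556] shift cm [0.19 0.1 ]
-52 [ 0.6161 -0.2545] shift cm [0.19 0.11]
-51 [ 0.618  -0.2534] shift cm [0.19 0.11]
-50 [ 0.6199 -0.2522] shift cm [0.19 0.11]
```

View pics/w4.png

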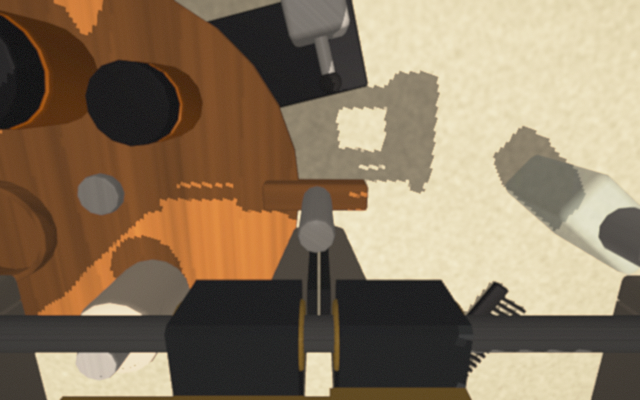

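Here the rubber tip is plainly visible at (333,80), with its front at about (333,90), and the spoke's leading edge is at about (320,180). I'll work out the angle still to go.

```bash
python3 - <<'E'
from arc import *
t=np.load('pics/w4.npz'); K,E=t['K'],t['E']
h=onz(K,E,(100,195),.028); print('hub',h.round(4))
tip=onz(K,E,(333,90),.024); d=tip[:2]-H; r=np.hypot(*d); a=np.degrees(np.arctan2(d[1],d[0])); print(tip,r,a,'contact spoke angle',a-np.degrees(np.arcsin(.008/r)))
for p in [(320,181),(264,180),(366,181)]:
    q=onz(K,E,p,.030); d=q[:2]-H; r=np.hypot(*d); a=np.degrees(np.arctan2(d[1],d[0])); print('spoke',r,a-np.degrees(np.arcsin(.008/r)))
E
```

```text
hub [ 0.5538 -0.1451  0.028 ]
[ 0.64365631 -0.25736622  0.024     ] 0.14426681090473253 -51.22131214391835 contact spoke angle -54.400154683384635
spoke 0.12560096754388878 -74.32111086849757
spoke 0.09467079618157012 -73.80692187577992
spoke 0.1510996044522798 -74.40650532213634
```

>>> apply_moves(
  targets=[
    [[0.33,0.04,0],[0,0,1.5]],
    [[0.33,0.05,0],[0,0,1.5]],
    [[0.33,0.06,0],[0,0,1.5]],
    [[0.32,0.07,0],[0,0,1.5]],
    [[0.32,0.07,0],[0,0,1.5]],
    [[0.21,0.05,0],[0,0,1]],
    [[0.21,0.06,0],[0,0,1]],
    [[0.21,0.06,0],[0,0,1]],
    [[0.21,0.07,0],[0,0,1]],
    [[0.21,0.07,0],[0,0,1]],
    [[0.21,0.07,0],[0,0,1]],
    [[0.1,0.04,0],[0,0,0.5]],
  ],
)

```text
time_s: 5.3
ee_pos: [0.5972, -0.2636, 0.0486]
tool_rot: [0.178, -0.684, 0.684, -0.178]
ft_force: [-1.0, -1.7, -0.6]
finger_gap: 0.0003
```

>>> apply_moves(
  targets=[
    [[0.1,0.04,0],[0,0,0.5]],
    [[0.1,0.04,0],[0,0,0.5]],
    [[0.1,0.04,0],[0,0,0.5]],
    [[0.1,0.04,0],[0,0,0.5]],
    [[0.1,0.04,0],[0,0,0.5]],
    [[0.05,0.02,0],[0,0,0.25]],
    [[0.05,0.02,0],[0,0,0.25]],
  ],
)

```text
time_s: 5.88
ee_pos: [0.6029, -0.2612, 0.0486]
tool_rot: [0.195, -0.68, 0.68, -0.195]
ft_force: [-0.6, -1.5, -0.7]
finger_gap: 0.0002
```

>>> apply_moves(
  targets=[
    [[0.05,0.02,0],[0,0,0.25]],
    [[0.05,0.02,0],[0,0,0.25]],
    [[0.05,0.02,0],[0,0,0.25]],
    [[0.05,0.03,0],[0,0,0.25]],
  ],
)

```text
time_s: 6.22
ee_pos: [0.6049, -0.2604, 0.0486]
tool_rot: [0.201, -0.678, 0.678, -0.201]
ft_force: [-1.2, -2.0, 0.1]
finger_gap: 0.0005
```

>>> apply_moves(
  targets=[
    [[0.05,0.02,0],[0,0,0.25]],
    [[0.05,0.03,0],[0,0,0.25]],
    [[0,0,0],[0,0,0]],
  ],
)

```text
time_s: 6.47
ee_pos: [0.606, -0.2597, 0.0487]
tool_rot: [0.204, -0.677, 0.677, -0.204]
ft_force: [-1.0, -1.7, 0.2]
finger_gap: 0.0007
```

>>> apply_moves(
  targets=[
    [[0.05,0.02,0],[0,0,0.25]],
    [[0.05,0.03,0],[0,0,0.25]],
    [[0,0,0],[0,0,0]],
  ],
)

```text
time_s: 6.72
ee_pos: [0.607, -0.2593, 0.0486]
tool_rot: [0.207, -0.676, 0.676, -0.207]
ft_force: [-0.9, -0.7, 0.0]
finger_gap: 0.0005
```

>>> apply_moves(
  targets=[
    [[0.05,0.03,0],[0,0,0.25]],
    [[0,0,0],[0,0,0]],
  ],
)

```text
time_s: 6.88
ee_pos: [0.6074, -0.259, 0.0486]
tool_rot: [0.208, -0.676, 0.676, -0.209]
ft_force: [-0.1, -2.2, -0.2]
finger_gap: 0.0002
```

>>> apply_moves(
  targets=[
    [[0.04,0.02,0],[0,0,0.25]],
    [[0,0,0],[0,0,0]],
  ],
)

```text
time_s: 7.05
ee_pos: [0.6078, -0.2588, 0.0486]
tool_rot: [0.21, -0.675, 0.675, -0.21]
ft_force: [-1.5, -1.2, -0.3]
finger_gap: 0.0004
```

>>> apply_moves(
  targets=[
    [[0.04,0.03,0],[0,0,0.25]],
    [[0,0,0],[0,0,0]],
  ],
)

```text
time_s: 7.22
ee_pos: [0.6082, -0.2585, 0.0486]
tool_rot: [0.211, -0.675, 0.675, -0.211]
ft_force: [-2.4, -2.0, -0.1]
finger_gap: 0.0003
```

>>> apply_moves(
  targets=[
    [[0.03,0.02,0],[0,0,0]],
    [[0,0,0],[0,0,0]],
  ],
)

```text
time_s: 7.38
ee_pos: [0.6085, -0.2583, 0.0486]
tool_rot: [0.211, -0.675, 0.675, -0.211]
ft_force: [0.1, -1.1, 0.2]
finger_gap: 0.0001
```

>>> apply_moves(
  targets=[
    [[0.03,0.02,0],[0,0,0]],
    [[0,0,0],[0,0,0]],
  ],
)

```text
time_s: 7.55
ee_pos: [0.6088, -0.2581, 0.0486]
tool_rot: [0.211, -0.675, 0.675, -0.211]
ft_force: [0.6, -1.8, -0.4]
finger_gap: 0.0003
```

>>> apply_moves(
  targets=[
    [[0.04,0.03,0],[0,0,0.25]],
    [[0,0,0],[0,0,0]],
  ],
)

```text
time_s: 7.72
ee_pos: [0.6092, -0.2577, 0.0486]
tool_rot: [0.213, -0.674, 0.674, -0.213]
ft_force: [-1.3, -1.3, 0.3]
finger_gap: 0.0003
```

>>> apply_moves(
  targets=[
    [[0.04,0.03,0],[0,0,0.25]],
    [[0,0,0],[0,0,0]],
  ],
)

```text
time_s: 7.88
ee_pos: [0.6096, -0.2574, 0.0486]
tool_rot: [-0.214, 0.674, -0.674, 0.214]
ft_force: [-1.5, -1.5, 0.1]
finger_gap: 0.0003
```

>>> apply_moves(
  targets=[
    [[0.04,0.03,0],[0,0,0.25]],
    [[0,0,0],[0,0,0]],
  ],
)

```text
time_s: 8.05
ee_pos: [0.6097, -0.2574, 0.0486]
tool_rot: [0.216, -0.673, 0.673, -0.216]
ft_force: [-0.4, -1.8, 0.9]
finger_gap: 0.0004
```

>>> apply_moves(
  targets=[
    [[0.02,0.01,0],[0,0,0]],
    [[0,0,0],[0,0,0]],
  ],
)

```text
time_s: 8.22
ee_pos: [0.6097, -0.2574, 0.0486]
tool_rot: [0.216, -0.673, 0.673, -0.215]
ft_force: [-2.1, -3.5, 2.4]
finger_gap: 0.0004
```

```bash
python3 look.py 3 pics/w5.png
```

```text
8.4167 [ 0.6097 -0.2574  0.0486] [-2.33 -2.39  1.61]
```

Position has stopped following the command and the force is rising, so that is contact. I'll press up gradually.

>>> apply_moves(
  targets=[
    [[0.04,0.03,0],[0,0,0]],
    [[0,0,0],[0,0,0]],
    [[0,0,0],[0,0,0]],
  ],
)

```text
time_s: 8.67
ee_pos: [0.6098, -0.2573, 0.0485]
tool_rot: [0.216, -0.673, 0.673, -0.215]
ft_force: [-3.9, -4.1, 3.0]
finger_gap: 0.0003
```

```bash
python3 look.py 3 pics/w5.png
```

```text
8.8667 [ 0.6098 -0.2574  0.0486] [-3.88 -2.98  1.86]
```

>>> apply_moves(
  targets=[
    [[0.03,0.02,0],[0,0,0]],
    [[0.03,0.02,0],[0,0,0]],
    [[0,0,0],[0,0,0]],
  ],
)

```text
time_s: 9.12
ee_pos: [0.6099, -0.2573, 0.0486]
tool_rot: [0.216, -0.673, 0.673, -0.215]
ft_force: [-5.5, -3.8, 2.6]
finger_gap: 0.0004
```

```bash
python3 look.py 4 pics/w5.png
```

```text
9.3667 [ 0.6099 -0.2573  0.0486] [-5.51 -4.08  3.47]
```

>>> apply_moves(
  targets=[
    [[0.02,0.01,0],[0,0,0]],
    [[0,0,0],[0,0,0]],
    [[0,0,0],[0,0,0]],
    [[0,0,0],[0,0,0]],
    [[0,0,0],[0,0,0]],
    [[0,0,0],[0,0,0]],
    [[0,0,0],[0,0,0]],
  ],
)

```text
time_s: 9.95
ee_pos: [0.6099, -0.2573, 0.0485]
tool_rot: [0.217, -0.673, 0.673, -0.215]
ft_force: [-5.8, -4.8, 3.6]
finger_gap: 0.0006
```

>>> apply_moves(
  targets=[
    [[0,0,0],[0,0,0]],
    [[0,0,0],[0,0,0]],
    [[0,0,0],[0,0,0]],
    [[0,0,0],[0,0,0]],
    [[0,0,0],[0,0,0]],
    [[0,0,0],[0,0,0]],
    [[0,0,0],[0,0,0]],
  ],
)

```text
time_s: 10.53
ee_pos: [0.6099, -0.2573, 0.0485]
tool_rot: [0.217, -0.673, 0.673, -0.215]
ft_force: [-6.2, -3.8, 3.6]
finger_gap: 0.0005
```

```bash
python3 look.py 4 pics/w5.png
```

```text
10.7833 [ 0.6099 -0.2573  0.0485] [-5.47 -3.67  3.83]
```

Held about 6.5–7.5 N on the post for over 1.5 s. Easing off slowly, then backing away and up.

>>> apply_moves(
  targets=[
    [[-0.03,-0.02,0],[0,0,0]],
    [[-0.03,-0.02,0],[0,0,0]],
    [[-0.03,-0.02,0],[0,0,0]],
    [[-0.03,-0.02,0],[0,0,0]],
    [[-0.03,-0.02,0],[0,0,0]],
    [[-0.03,-0.02,0],[0,0,0]],
    [[-0.03,-0.02,0],[0,0,0]],
    [[-0.08,-0.05,0],[0,0,0]],
    [[-0.2,-0.13,0],[0,0,0]],
    [[-0.5,-0.34,0],[0,0,0]],
    [[-0.8,-0.5,0],[0,0,0]],
    [[-0.8,-0.5,0],[0,0,0]],
  ],
)

```text
time_s: 11.78
ee_pos: [0.5847, -0.2729, 0.0485]
tool_rot: [-0.216, 0.673, -0.673, 0.216]
ft_force: [0.3, -0.3, -0.3]
finger_gap: 0.0003
```

>>> apply_moves(
  targets=[
    [[0,0,1.5],[0,0,0]],
    [[0,0,3],[0,0,0]],
    [[0,0,4],[0,0,0]],
    [[0,0,4],[0,0,0]],
    [[0,0,4],[0,0,0]],
    [[0,0,2],[0,0,0]],
    [[0,0,0],[0,0,0]],
    [[0,0,0],[0,0,0]],
  ],
)

```text
time_s: 12.45
ee_pos: [0.5859, -0.2733, 0.2363]
tool_rot: [0.215, -0.672, 0.674, -0.217]
ft_force: [-0.7, 0.0, -0.4]
finger_gap: 0.0005
```

```bash
python3 look.py 1 pics/w6.png; python3 - <<'E'
from h import *
t=np.load('pics/w6.npz')
for n in ('top','side'):
    i,K,E=cam(n); np.savez(f'pics/{n}1.npz',i=i,K=K,E=E); cv2.imwrite(f'pics/{n}1.png',i)
a=t['i']; b=cv2.imread('pics/top1.png')[135:245,320:430]; c=cv2.imread('pics/side1.png')[210:310,285:420]
b=cv2.resize(b,None,fx=2.9,fy=2.9,interpolation=cv2.INTER_CUBIC)[:,:320]; c=cv2.resize(c,None,fx=2.37,fy=2.37,interpolation=cv2.INTER_CUBIC)[:200]
o=np.zeros((600,800,3),np.uint8); o[:400,:640]=a; o[400:400+min(200,c.shape[0]),:c.shape[1]]=c[:200]
bb=cv2.resize(b,(200,200)); o[400:600,400:600]=bb
cv2.imwrite('pics/m1.png',o)
E
```

```text
12.55 [ 0.5845 -0.2728  0.233 ] [-0.09 -0.09  0.51]
```

View pics/m1.png

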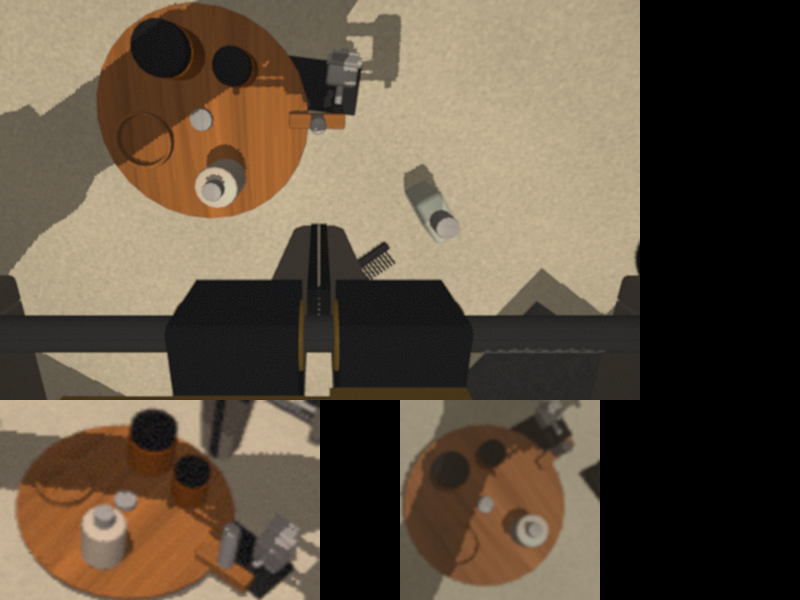

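The spoke lies against the tip (wrist px (318,118), tip at (338,105)), and the well rim is centred at about (146,139). The clip looks seated. Now to the pink case.

>>> apply_moves(
  targets=[
    [[-0.5,2,0],[0,0,1.6]],
    [[-0.9,3.9,0],[0,0,1.6]],
    [[-0.9,3.9,0],[0,0,1.6]],
    [[-0.9,3.9,0],[0,0,1.6]],
    [[-0.9,3.9,0],[0,0,1.6]],
    [[-0.9,3.9,0],[0,0,1.6]],
    [[-0.9,3.9,0],[0,0,1.6]],
    [[-0.9,3.9,0],[0,0,1.6]],
    [[-0.9,3.9,0],[0,0,1.6]],
    [[-0.9,3.9,0],[0,0,1.6]],
    [[-0.9,3.9,0],[0,0,2]],
    [[-0.9,3.9,0],[0,0,2]],
  ],
  fingers=6.4,
)

```text
time_s: 13.65
ee_pos: [0.48, 0.1775, 0.2327]
tool_rot: [-0.331, 0.626, -0.625, 0.329]
ft_force: [1.4, 1.3, -0.1]
finger_gap: 0.064
```

>>> apply_moves(
  targets=[
    [[-0.9,3.7,0],[0,0,0]],
    [[-0.5,2.2,-1],[0,0,0]],
    [[0,0,-2],[0,0,0]],
    [[0,0,0],[0,0,0]],
    [[0,0,0],[0,0,0]],
  ],
)

```text
time_s: 14.07
ee_pos: [0.4664, 0.2343, 0.2021]
tool_rot: [-0.331, 0.626, -0.625, 0.328]
ft_force: [0.3, -0.8, -0.0]
finger_gap: 0.0641
```

```bash
python3 look.py 1 pics/w7.png; python3 - <<'E'
from h import *
t=np.load('pics/w7.npz'); i,K,E=t['i'],t['K'],t['E']
print(bot.state()['joints'].round(2),bot.state()['finger_gap'])
h,S,v=cv2.split(cv2.cvtColor(i,cv2.COLOR_BGR2HSV)); m=(((h>165)|(h<6))&(S>50)&(v>70)).astype(np.uint8)
N,l,st,c=cv2.connectedComponentsWithStats(m)
print([(st[k].tolist(),c[k].round(1).tolist()) for k in range(1,N) if st[k][4]>100])
print(proj(K,E,(.4603,.2455,.044)),proj(K,E,(.4603,.2455,0)))
E
```

```text
14.1667 [0.4678 0.2342 0.2037] [-0.13  0.41  0.87]
[ 0.01  0.35 -0.66  1.89  0.25  0.99 -1.36] 0.06390051401328097
[([287, 142, 44, 48, 1652], [308.7, 166.0])]
[307.18373684 167.83449213] [308.58225917 159.17150686]
```

View pics/w7.png

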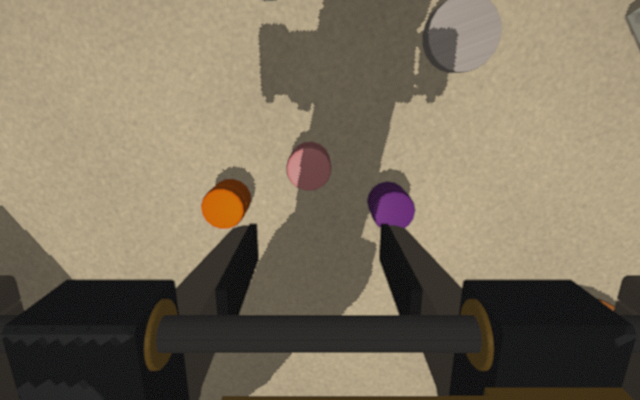

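Close view: pink case at (309,166), orange (225,205), purple (392,205). This matches the prediction (307,166), so pink is confirmed. Descending over it.

>>> apply_moves(
  targets=[
    [[-0.35,0.5,-1],[0,0,0]],
    [[-0.4,0.63,-3],[0,0,0]],
    [[0,0,-3.5],[0,0,0]],
    [[0,0,-3],[0,0,0]],
    [[0,0,-1.5],[0,0,0]],
    [[0,0,0],[0,0,0]],
    [[0,0,0],[0,0,0]],
  ],
)

```text
time_s: 14.75
ee_pos: [0.4597, 0.2462, 0.0834]
tool_rot: [-0.33, 0.626, -0.626, 0.329]
ft_force: [-0.6, -0.3, 0.9]
finger_gap: 0.0638
```

```bash
python3 look.py 1 pics/w8.png; python3 - <<'E'
from h import *
t=np.load('pics/w8.npz'); i,K,E=t['i'],t['K'],t['E']
h,S,v=cv2.split(cv2.cvtColor(i,cv2.COLOR_BGR2HSV)); m=(((h>165)|(h<6))&(S>50)&(v>70)).astype(np.uint8)
N,l,st,c=cv2.connectedComponentsWithStats(m)
print([(st[k].tolist(),c[k].round(1).tolist()) for k in range(1,N) if st[k][4]>100])
for x in [(.4603,.2455)]:
  a=np.linspace(0,6.28,60); pts=np.array([proj(K,E,(x[0]+.022*np.cos(q),x[1]+.022*np.sin(q),z)) for q in a for z in(0,.044)]); print(pts.min(0),pts.max(0),proj(K,E,(*x,.044)))
E
```

```text
14.85 [0.4608 0.2469 0.0849] [0.23 0.52 0.33]
[([289, 173, 66, 76, 3913], [321.4, 211.4])]
[285.43128284 168.52489654] [354.71172664 248.87330631] [320.06363792 217.10328931]
```

>>> apply_moves(
  targets=[
    [[0,-0.1,-2],[0,0,0]],
    [[0,0,-2.5],[0,0,0]],
    [[0,0,-1.6],[0,0,0]],
    [[0,0,-0.55],[0,0,0]],
    [[0,0,0],[0,0,0]],
    [[0,0,0],[0,0,0]],
  ],
)

```text
time_s: 15.35
ee_pos: [0.4608, 0.246, 0.0184]
tool_rot: [-0.329, 0.626, -0.626, 0.33]
ft_force: [0.0, 0.0, 0.3]
finger_gap: 0.0642
```

>>> apply_moves(
  targets=[
    [[0,0,0],[0,0,0]],
    [[0,0,0],[0,0,0]],
    [[0,0,0],[0,0,0]],
    [[0,0,0],[0,0,0]],
    [[0,0,0],[0,0,0]],
    [[0,0,0],[0,0,0]],
  ],
  fingers=3.9,
  newtons=10,
)

```text
time_s: 15.85
ee_pos: [0.4605, 0.2456, 0.0179]
tool_rot: [0.329, -0.626, 0.626, -0.33]
ft_force: [-1.0, -0.5, 5.8]
finger_gap: 0.0436
```

>>> apply_moves(
  targets=[
    [[0,0,0.5],[0,0,0]],
    [[0,0,1.5],[0,0,0]],
    [[0,0,2.5],[0,0,0]],
    [[0,0,3],[0,0,0]],
    [[0,0,3],[0,0,0]],
    [[0,0,3],[0,0,0]],
    [[0.2,-2,2],[0,0,0]],
    [[0.3,-3.5,0],[0,0,0]],
    [[0.3,-3.5,0],[0,0,0]],
    [[0.3,-3.5,0],[0,0,0]],
    [[0.3,-3.5,0],[0,0,0]],
    [[0.2,-2,0],[0,0,0]],
  ],
)

```text
time_s: 16.85
ee_pos: [0.4756, 0.0612, 0.1721]
tool_rot: [0.329, -0.626, 0.627, -0.328]
ft_force: [-0.1, -0.1, -0.4]
finger_gap: 0.0438
```

>>> apply_moves(
  targets=[
    [[0,0,0],[0,0,0]],
    [[0,0,0],[0,0,0]],
    [[0,0,0],[0,0,0]],
  ],
)

```text
time_s: 17.1
ee_pos: [0.4757, 0.0664, 0.1723]
tool_rot: [-0.33, 0.626, -0.625, 0.33]
ft_force: [0.8, -0.1, -0.6]
finger_gap: 0.0438
```

```bash
python3 look.py 1 pics/w9.png; python3 - <<'E'
from h import *
print(bot.state()['finger_gap'])
H=np.array([.5533,-.1449])
t=np.load('pics/w9.npz'); i=t['i'].copy(); K,E=t['K'],t['E']; print('well exp',proj(K,E,(.497,-.1066,.03)))
u=np.load('pics/top1.npz'); s=np.load('pics/side1.npz'); w=np.load('pics/w6.npz')
print('w6',onz(w['K'],w['E'],(146,139),.03), 'hub6',onz(w['K'],w['E'],(201,120),.028))
ti,tK,tE=cam('top'); si,sK,sE=cam('side'); np.savez('pics/top2.npz',i=ti,K=tK,E=tE); np.savez('pics/side2.npz',i=si,K=sK,E=sE)
o=np.zeros((600,800,3),np.uint8); o[:400,:640]=i
def put(im,K,E,x,y):
    p=proj(K,E,(.5333,-.1349,.03)).round().astype(int); c=im[p[1]-35:p[1]+32,p[0]-55:p[0]+55]; print('crop origin',p-[55,35])
    c=cv2.resize(c,None,fx=400/110,fy=400/110,interpolation=cv2.INTER_CUBIC)[:200+43]; return c
a=put(ti,tK,tE,0,0); b=put(si,sK,sE,0,0)
o=np.vstack([np.hstack([i[:330],np.zeros((330,160,3),np.uint8)]),np.hstack([a[:243,:400],b[:243,:400]])]); print(o.shape); cv2.imwrite('pics/m2.png',o)
E
```

```text
17.2 [0.4757 0.067  0.1722] [ 0.31  0.2  -0.56]
0.043650391404906605
well exp [431.84258027 303.26239502]
w6 [ 0.5013515  -0.10694136  0.03      ] hub6 [ 0.55243389 -0.14421529  0.028     ]
crop origin [309 164]
crop origin [274 215]
(573, 800, 3)
```

View pics/m2.png

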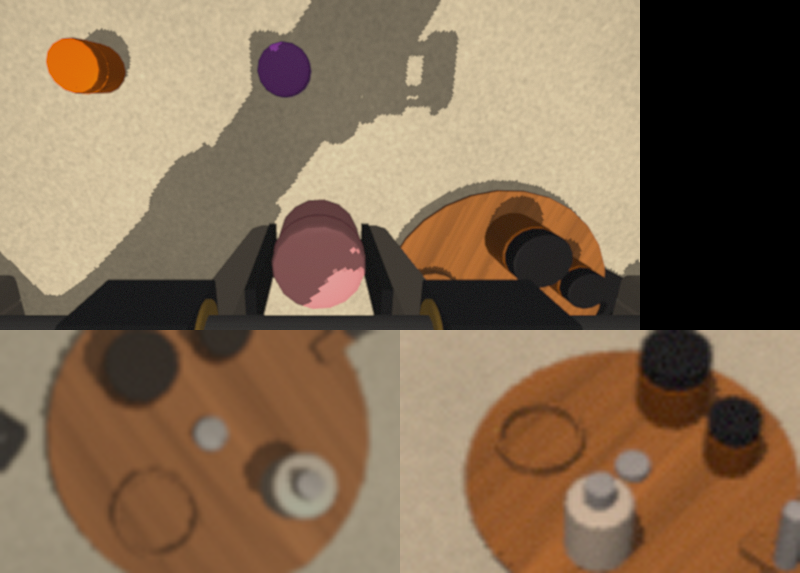

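Case held upright in the fingers (wrist (320,255)). Rim centre is at top px ≈(351.1,213.5) and side ≈(312.5,245); the hub is unchanged.

```bash
python3 - <<'E'
from h import *
t=np.load('pics/top2.npz'); s=np.load('pics/side2.npz')
w=tri([ray(t['K'],t['E'],(351.1,213.5)),ray(s['K'],s['E'],(312.5,245))]); h=tri([ray(t['K'],t['E'],(367.,192.3)),ray(s['K'],s['E'],(338.1,252.1))])
print(w,h); d=w-h; print(np.hypot(*d[:2]),np.degrees(np.arctan2(d[1],d[0])))
print(onz(t['K'],t['E'],(351.1,213.5),.028),onz(s['K'],s['E'],(312.5,245),.028))
# dark rim ring fit: ellipse on dark thin pixels
for n,d_,c in(('top',t,(351.1,213.5)),('side',s,(312.5,245))):
    g=cv2.cvtColor(d_['i'],cv2.COLOR_BGR2GRAY).astype(np.float32); g=cv2.resize(g,None,fx=4,fy=4,interpolation=cv2.INTER_CUBIC)
    bh=cv2.morphologyEx(g,cv2.MORPH_BLACKHAT,np.ones((15,15))); c4=np.array(c)*4+1.5
    ctr=onz(d_['K'],d_['E'],c,.028); P=[]
    for a in np.radians(np.arange(0,360,5)):
        best=max((bh[tuple((proj(d_['K'],d_['E'],ctr+[r*np.cos(a),r*np.sin(a),0])*4+1.5).round().astype(int)[::-1])],r) for r in np.arange(.022,.036,.0005))
        if best[0]>8: P.append(ctr+[best[1]*np.cos(a),best[1]*np.sin(a),0])
    P=np.array(P); A=np.c_[2*P[:,:2],np.ones(len(P))]; x=np.linalg.lstsq(A,(P[:,:2]**2).sum(1),rcond=None)[0]; r=np.sqrt(x[2]+x[0]**2+x[1]**2)
    print(n,len(P),x[:2].round(4),'r',r.round(4),'rms',np.std(np.hypot(*(P[:,:2]-x[:2]).T)).round(4))
E
```

```text
[ 0.49906261 -0.10346405  0.02119001] [ 0.55303863 -0.14499138  0.02682457]
0.06810233978376556 142.42653309617182
[ 0.49857391 -0.10258603  0.028     ] [ 0.49815809 -0.1091618   0.028     ]
top 60 [ 0.4987 -0.1012] r 0.0286 rms 0.0007
side 71 [ 0.4978 -0.1083] r 0.0288 rms 0.001
```

>>> apply_moves(
  targets=[
    [[-0.3,-2.5,0],[0,0,0]],
    [[-0.35,-3.6,0],[0,0,0]],
    [[-0.35,-3.6,0],[0,0,0]],
    [[-0.35,-3.6,0],[0,0,0]],
    [[-0.35,-3.6,0],[0,0,0]],
    [[-0.35,-3.6,0],[0,0,0]],
    [[-0.25,-3.3,0],[0,0,0]],
    [[0,0,0],[0,0,0]],
    [[0,0,0],[0,0,0]],
    [[0,0,0],[0,0,0]],
  ],
)

```text
time_s: 18.13
ee_pos: [0.4532, -0.1712, 0.172]
tool_rot: [-0.33, 0.626, -0.625, 0.33]
ft_force: [0.3, 0.9, -0.4]
finger_gap: 0.0437
```

```bash
python3 look.py 1 pics/w10.png; cat > ring.py <<'E'
from h import *
def ring(d_,ctr,z,lo=.023,hi=.036):
    ctr=np.array([*ctr,z]); K,E=d_['K'],d_['E']
    g=cv2.cvtColor(d_['i'],cv2.COLOR_BGR2GRAY).astype(np.float32); g=cv2.resize(g,None,fx=3,fy=3,interpolation=cv2.INTER_CUBIC)
    bh=cv2.morphologyEx(g,cv2.MORPH_BLACKHAT,np.ones((25,25)))
    for it in range(3):
        P=[]
        for a in np.radians(np.arange(0,360,5)):
            best=(0,0)
            for r in np.arange(lo,hi,.0005):
                q=(proj(K,E,ctr+[r*np.cos(a),r*np.sin(a),0])*3+1).round().astype(int)
                if 0<=q[0]<bh.shape[1] and 0<=q[1]<bh.shape[0]: best=max(best,(bh[q[1],q[0]],r))
            if best[0]>8: P.append(ctr+[best[1]*np.cos(a),best[1]*np.sin(a),0])
        P=np.array(P)[:,:2]
        for k in range(3):
            A=np.c_[2*P,np.ones(len(P))]; x=np.linalg.lstsq(A,(P**2).sum(1),rcond=None)[0]; r=np.sqrt(x[2]+x[0]**2+x[1]**2)
            res=np.abs(np.hypot(*(P-x[:2]).T)-r); P=P[res<max(.0012,2*np.median(res))]
        ctr=np.array([*x[:2],z])
    return ctr.round(4),r.round(4),len(P),np.median(res).round(5),proj(K,E,ctr).round(1)
E
python3 - <<'E'
from ring import *
t=np.load('pics/w10.npz'); K,E=t['K'],t['E']
for z in(.03,.02): print(z,ring(t,(.498,-.105),z))
for n in('top2','side2'):
    for z in(.03,.02): print(n,z,ring(np.load(f'pics/{n}.npz'),(.498,-.105),z))
print('hub exp',proj(K,E,(.553,-.145,.028)))
h,S,v=cv2.split(cv2.cvtColor(t['i'],cv2.COLOR_BGR2HSV)); m=((S<60)&(v>60)).astype(np.uint8)
p=proj(K,E,(.553,-.145,.028)).astype(int); c=m[p[1]-25:p[1]+25,p[0]-25:p[0]+25]
N,l,st,ce=cv2.connectedComponentsWithStats(c); print([(st[k].tolist(),(ce[k]+p-25).round(1).tolist(),onz(K,E,ce[k]+p-25,.028).round(4)) for k in range(1,N) if st[k][4]>60])
E
```

```text
18.2333 [ 0.4533 -0.1706  0.1721] [ 0.45 -0.41 -0.91]
0.03 (array([ 0.4973, -0.1039,  0.03  ]), np.float64(0.0265), 45, np.float64(7e-05), array([317.,  87.]))
0.02 (array([ 0.4973, -0.1038,  0.02  ]), np.float64(0.0274), 44, np.float64(9e-05), array([317. ,  87.1]))
top2 0.03 (array([ 0.4985, -0.1009,  0.03  ]), np.float64(0.0287), 60, np.float64(0.00046), array([350.5, 213.5]))
top2 0.02 (array([ 0.4988, -0.1021,  0.02  ]), np.float64(0.0289), 60, np.float64(0.00056), array([350.5, 213.5]))
side2 0.03 (array([ 0.4978, -0.11  ,  0.03  ]), np.float64(0.0285), 56, np.float64(0.00057), array([312.4, 244.8]))
side2 0.02 (array([ 0.4995, -0.1017,  0.02  ]), np.float64(0.0289), 53, np.float64(0.00055), array([312.4, 244.8]))
hub exp [397.16290175  90.15858651]
[([10, 10, 26, 27, 568], [394.9, 87.9], array([ 0.5523, -0.1423,  0.028 ]))]
```

>>> apply_moves(
  targets=[
    [[0.8,1.2,0],[0,0,0]],
    [[1.4,2.1,0],[0,0,0]],
    [[1.4,2.1,-1],[0,0,0]],
    [[0.8,1.2,-2.2],[0,0,0]],
    [[0,0,-3],[0,0,0]],
    [[0,0,-2.5],[0,0,0]],
    [[0,0,-1.6],[0,0,0]],
    [[0,0,-0.8],[0,0,0]],
    [[0,0,0],[0,0,0]],
    [[0,0,0],[0,0,0]],
  ],
)

```text
time_s: 19.07
ee_pos: [0.4973, -0.1056, 0.0615]
tool_rot: [-0.33, 0.625, -0.625, 0.33]
ft_force: [1.3, -0.3, -0.2]
finger_gap: 0.0438
```

```bash
python3 look.py 3 pics/w11.png; python3 - <<'E'
from h import *
im=[]
R_=[]
w=np.load('pics/w11.npz'); K,E=w['K'],w['E']
def zoom(i,K,E,n):
    p=proj(K,E,(.4973,-.105,.04)).round().astype(int); r=32 if n else 100
    p0=np.maximum(p-r,0); c=i[p0[1]:p[1]+r,p0[0]:p[0]+r]; print(n,p0,400/c.shape[1],proj(K,E,(.4973,-.105,.03)),proj(K,E,(.4973,-.105,.085))); return cv2.resize(c,(400,400),interpolation=cv2.INTER_CUBIC)
for n in('side',):
    i,k,e=cam(n); np.savez('pics/side3.npz',i=i,K=k,E=e); im.append(zoom(i,k,e,n))
im.append(zoom(w['i'],K,E,''))
cv2.imwrite('pics/m3.png',np.hstack(im))
h,S,v=cv2.split(cv2.cvtColor(i,cv2.COLOR_BGR2HSV)); m=(((h>160)|(h<7))&(S>50)&(S<150)&(v>70)).astype(np.uint8)
N,l,st,c=cv2.connectedComponentsWithStats(m); print([(st[q].tolist(),c[q].round(1).tolist()) for q in range(1,N) if st[q][4]>40])
print('exp case',proj(k,e,(.4973,-.105,.064)), bot.state()['finger_gap'])
E
```

```text
19.2667 [ 0.4978 -0.1068  0.0623] [ 0.15 -0.37 -0.44]
side [280 209] 6.25 [311.78440229 243.30433416] [311.68511046 228.36867567]
 [218 126] 2.0 [317.97326004 220.42916269] [317.71672552 262.54250376]
[([303, 223, 18, 24, 368], [311.5, 234.2])]
exp case [311.72396131 234.21269146] 0.04379478823877217
```

Side view: case centroid (311.5,234.2) against (311.7,234.2) expected above the well. It is lined up, so I'm lowering.

>>> apply_moves(
  targets=[
    [[0,0.1,-0.6],[0,0,0]],
    [[0,0,-0.6],[0,0,0]],
    [[0,0,-0.5],[0,0,0]],
    [[0,0,-0.3],[0,0,0]],
    [[0,0,0],[0,0,0]],
    [[0,0,0],[0,0,0]],
  ],
)

```text
time_s: 19.82
ee_pos: [0.4967, -0.1055, 0.0407]
tool_rot: [-0.33, 0.626, -0.625, 0.329]
ft_force: [-0.1, -0.5, -0.5]
finger_gap: 0.0434
```

>>> apply_moves(
  targets=[
    [[0,0,-0.1],[0,0,0]],
    [[0,0,0],[0,0,0]],
  ],
)

```text
time_s: 19.98
ee_pos: [0.4969, -0.1056, 0.0401]
tool_rot: [0.329, -0.626, 0.626, -0.329]
ft_force: [0.6, -0.9, -0.8]
finger_gap: 0.0436
```

>>> apply_moves(
  targets=[
    [[0,0,-0.1],[0,0,0]],
    [[0,0,0],[0,0,0]],
  ],
)

```text
time_s: 20.15
ee_pos: [0.4969, -0.1056, 0.0391]
tool_rot: [0.329, -0.626, 0.626, -0.329]
ft_force: [-0.5, -0.3, -0.6]
finger_gap: 0.0437
```

>>> apply_moves(
  targets=[
    [[0,0,-0.06],[0,0,0]],
    [[0,0,0],[0,0,0]],
  ],
)

```text
time_s: 20.32
ee_pos: [0.4969, -0.1056, 0.0385]
tool_rot: [0.329, -0.626, 0.626, -0.329]
ft_force: [0.2, -0.7, -0.4]
finger_gap: 0.0435
```

>>> apply_moves(
  targets=[
    [[0,0,-0.05],[0,0,0]],
    [[0,0,0],[0,0,0]],
    [[0,0,0],[0,0,0]],
  ],
)

```text
time_s: 20.57
ee_pos: [0.4969, -0.1056, 0.038]
tool_rot: [0.329, -0.626, 0.626, -0.329]
ft_force: [0.1, -0.2, -0.8]
finger_gap: 0.0439
```

>>> apply_moves(
  targets=[
    [[0,0,-0.05],[0,0,0]],
    [[0,0,0],[0,0,0]],
  ],
)

```text
time_s: 20.73
ee_pos: [0.4969, -0.1056, 0.0379]
tool_rot: [0.329, -0.626, 0.626, -0.329]
ft_force: [-1.9, -0.6, 4.1]
finger_gap: 0.0437
```

>>> apply_moves(
  targets=[
    [[0,0,-0.05],[0,0,0]],
    [[0,0,0],[0,0,0]],
    [[0,0,0],[0,0,0]],
  ],
)

```text
time_s: 20.98
ee_pos: [0.497, -0.1056, 0.0379]
tool_rot: [0.33, -0.625, 0.626, -0.329]
ft_force: [-3.4, -0.7, 8.6]
finger_gap: 0.0437
```

Floor felt at TCP z 0.0379, as predicted. Unload slightly, then release.

>>> apply_moves(
  targets=[
    [[0,0,0.06],[0,0,0]],
    [[0,0,0],[0,0,0]],
    [[0,0,0],[0,0,0]],
  ],
)

```text
time_s: 21.23
ee_pos: [0.4971, -0.1056, 0.0379]
tool_rot: [0.329, -0.626, 0.626, -0.329]
ft_force: [-1.1, -0.4, 6.4]
finger_gap: 0.0438
```

>>> apply_moves(
  targets=[
    [[0,0,0],[0,0,0]],
    [[0,0,0],[0,0,0]],
    [[0,0,0],[0,0,0]],
    [[0,0,0],[0,0,0]],
    [[0,0,0],[0,0,0]],
  ],
  fingers=6,
)

```text
time_s: 21.65
ee_pos: [0.4968, -0.1056, 0.0374]
tool_rot: [-0.329, 0.626, -0.626, 0.329]
ft_force: [0.3, -0.5, 0.8]
finger_gap: 0.0603
```

>>> apply_moves(
  targets=[
    [[0,0,0.5],[0,0,0]],
    [[0,0,1],[0,0,0]],
    [[0,0,2],[0,0,0]],
    [[0,0,3],[0,0,0]],
    [[-1.1,-1.6,3],[0,0,0]],
    [[-1.1,-1.6,3],[0,0,0]],
    [[-1.2,-1.8,2],[0,0,0]],
    [[-1.2,-1.8,0],[0,0,0]],
    [[0,0,0],[0,0,0]],
    [[0,0,0],[0,0,0]],
    [[0,0,0],[0,0,0]],
  ],
)

```text
time_s: 22.57
ee_pos: [0.4511, -0.1729, 0.1829]
tool_rot: [0.329, -0.626, 0.626, -0.33]
ft_force: [-0.3, 0.4, 0.1]
finger_gap: 0.0599
```

```bash
python3 look.py 1 pics/w12.png; python3 - <<'E'
from h import *
w=np.load('pics/w12.npz')['i']
ti,tK,tE=cam('top'); si,sK,sE=cam('side')
z=lambda i,x,y,ww,hh:cv2.resize(i[y:y+hh,x:x+ww],(400,240),interpolation=cv2.INTER_CUBIC)
o=np.vstack([np.hstack([w[:355],np.zeros((355,160,3),np.uint8)]),np.hstack([z(ti,305,135,160,96),z(si,275,215,150,90)])]); cv2.imwrite('pics/m4.png',o)
t0=np.load('top0.npz')['i']; 
d=cv2.absdiff(ti,t0).max(2)
def c(i,lo,hi,smin):
    h,S,v=cv2.split(cv2.cvtColor(i,cv2.COLOR_BGR2HSV)); m=((h>=lo)&(h<hi)&(S>smin)&(v>40)).astype(np.uint8); N,l,st,ce=cv2.connectedComponentsWithStats(m); return [(st[q][4],ce[q].round(1).tolist()) for q in range(1,N) if 100<st[q][4]<500]
print('purple',c(t0,125,160,80),c(ti,125,160,80)); print('orange',c(t0,5,16,170),c(ti,5,16,170)); print('pink',c(ti,160,180,50),c(si,160,180,50))
print('case side exp',proj(sK,sE,(.4973,-.105,.042)))
E
```

```text
22.6667 [ 0.4512 -0.1723  0.1824] [-0.49  0.36  0.71]
purple [(np.int32(204), [246.4, 213.1])] [(np.int32(203), [246.4, 213.1])]
orange [(np.int32(204), [206.2, 270.6])] [(np.int32(153), [205.0, 270.7])]
pink [] [(np.int32(150), [311.9, 240.1])]
case side exp [311.76340682 240.14615652]
```

View pics/m4.png

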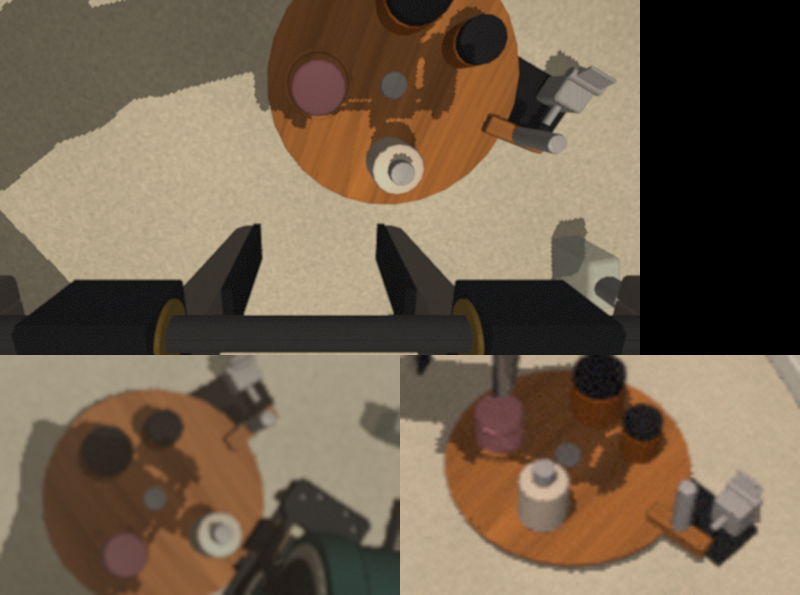

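The case stands upright in the well, centred in the rim. I'll check that the carousel did not creep off the stop by comparing post pixels before and after the placing.

```bash
python3 - <<'E'
from h import *
a=np.load('pics/side2.npz')['i']; b,K,E=cam('side')
p=proj(K,E,(.6259,-.2467,.06)).astype(int); print(p)
for n,(x,y,w,h) in dict(post=(p[0]-12,p[1]-14,24,36),white=(312,246,36,42),clip=(390,258,25,28)).items():
    f=[np.float32(cv2.resize(cv2.cvtColor(q[y:y+h,x:x+w],cv2.COLOR_BGR2GRAY),None,fx=4,fy=4,interpolation=cv2.INTER_CUBIC)) for q in(a,b)]
    s,r=cv2.phaseCorrelate(f[0],f[1],cv2.createHanningWindow(f[0].shape[::-1],cv2.CV_32F)); print(n,np.round(np.array(s)/4,2),round(r,2))
for n in('w10','w12'):
    d=np.load(f'pics/{n}.npz'); 
    h,S,v=cv2.split(cv2.cvtColor(d['i'],cv2.COLOR_BGR2HSV)); q=proj(d['K'],d['E'],(.6259,-.2467,.085)).astype(int); m=((S<45)&(v>115)).astype(np.uint8)[q[1]-18:q[1]+18,q[0]-18:q[0]+18]
    N,l,st,ce=cv2.connectedComponentsWithStats(m); print(n,q,[(st[k][4],onz(d['K'],d['E'],ce[k]+q-18,.085).round(4)) for k in range(1,N) if st[k][4]>40])
E
```

```text
[381 271]
post [-0.  0.] 0.69
white [ 0.01 -0.01] 0.73
clip [0.   0.06] 0.92
w10 [569 150] [(np.int32(294), array([ 0.6235, -0.2444,  0.085 ]))]
w12 [561 144] [(np.int32(269), array([ 0.6235, -0.2446,  0.085 ]))]
```

```bash
python3 -c "
from rig import bot
print(bot.hand_in(), bot.state()['time_s'])"
```

```text
the job is handed in; nothing more can be done
the job is handed in; nothing more can be done
```

The job is done and handed in at about 23 s of the 72 s allowed. The verdict is not reported.

- **Carousel:** I pushed it anticlockwise by its post until the spoke met the rubber tip. I held it there at about 6.5–7.5 N on the post for over 1.5 s, then eased off slowly.
- **Case:** I picked up the pink case and lowered it into the well. The floor was felt at the predicted height (4–9 N), and I eased the load to about 6 N before letting go.

**Last checks:**
- The case stands upright, centred in the rim; in the side view it is within 0.2 px of where it should be.
- The post and the jar shifted no more than 0.01 px and the clip 0.06 px between before and after the placing. The spoke still looks to be against the tip.
- The purple and orange look-alikes did not move; orange's 1 px change comes with a smaller visible patch, most likely shadow. I did not re-measure the tin, cream jar, comb or scent bottle.

**Disagreements:**
- The fixed cameras and the wrist camera differed by 2–3 mm on the well and hub. I used a value between them, and it fitted.
- I could not measure directly that the spoke still touches the tip after release. I judged it from the slow release and the pictures.

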